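# Click the pack counter back to zero

### The job

Set the bench pack counter back to zero for the next layer of cartons: with a fingertip, flick the toothed edge of its larger wheel clockwise (seen from above), click by click, until the tooth with the raised bar points at the fixed pointer fin behind that wheel, and do not run past it. Push gently, grip and lift nothing, leave the smaller wheel and everything else on the bench as they are, and finish clear of it all.

Things in the scene. Friction and masses are not known exactly. Their poses are not given: they have to be found in the camera images.
- counter: Bench pack counter, grey metal case screwed to the bench: base plate 190 (x) x 250 (y) x 6 mm, case 170 x 230 mm, flat top 52 mm above the bench. Origin: centre of its underside. Its x axis points from the wheels towards their pointers, y to the left, z up. Two six-toothed star thumbwheels lie flat on top, on upright axles.
- count_wheel_hub (a point): Larger wheel's axle at its top face, 76 mm above the bench; case frame x -22, y +45 mm. Plain aluminium, 18 mm thick (58 to 76 mm above the bench, 6 mm clear of the case); hub radius 30 mm, axle cap 5 mm high; six straight radial teeth 9 mm wide, reaching 55 mm from the axle, with open gaps between. At every click the teeth lie at 0, 60, 120.. degrees from the case's +x axis.
- count_wheel (a joint): Larger wheel's angle, rad: 0 with its barred tooth at its pointer; grows CLOCKWISE seen from above. Starts 2 to 4 clicks before 0 (-4.189, -3.142 or -2.094). Clicks lie 1.047 (60 degrees) apart; a sprung detent (1 to 4 N at a tooth's end) pulls it into the nearest: pushed over half a click (0.52) it jumps on to the next, less and it springs back. Stops at -4.6 and +1.5.
- count_wheel_mark (a point): outer end of the larger wheel's marked tooth, on the axis line of the tooth at the wheel's top face, 55 mm from the axle; turns with the wheel (which rarely starts balanced halfway between two clicks). The tooth carries a raised bar 5 mm wide and 5 mm high from the hub out to its end, so the marked tooth stands 81 mm above the bench.
- pointer (a point): near end of the larger wheel's pointer at the wheel's top height: a fixed upright steel fin 22 x 8 mm, 52 to 78 mm above the bench, on the case behind the wheel, 61 to 83 mm from the axle along the case's +x axis
- layer_wheel_hub (a point): centre of the smaller wheel, on its axle at its top face (76 mm above the bench); in the case's frame at x = -22, y = -70 mm. Same shape as the larger one but teeth reach only 34 mm. It is to be left alone.
- layer_wheel_mark (a point): outer end of the smaller wheel's barred tooth; turns with that wheel
- jar: small clear screw-top jar, 34 mm across, 34 mm tall, standing on the counter's case top behind the smaller wheel; origin under its centre
- tape: roll of brown packing tape lying flat, 90 mm across, 48 mm tall, just left of the counter; origin under its centre
- carton: small closed cardboard carton 100 x 75 x 60 mm; origin under its centre
- driver: screwdriver lying on the bench
- mug: white mug 76 mm across, 90 mm tall; origin under its centre
- spanner: spanner lying flat on the bench
- can: metal can 66 mm across, 120 mm tall; origin under its centre

How it is judged (in metres and radians):
At the end, for the whole second after the job is handed in: The larger wheel rests in its zero click, its barred tooth within 0.12 rad (7 degrees) of the pointer, reached clockwise (joint near 0), and is still; the smaller wheel has not been turned (its marked tooth's end within 12 mm of its start) and the loose things are within 20 mm of where they stood (value of joint count_wheel between -0.12 and 0.12 rad and velocity of joint count_wheel between -0.1 and 0.1 rad/s and horizontal distance between count_wheel_mark and pointer below 0.012 m and distance of layer_wheel_mark from where it was at the start of the episode below 0.012 m and distance of each of jar, tape, carton, driver, mug, spanner, can from where it was at the start of the episode below 0.02 m); the robot touches nothing.
It fails at once if the larger wheel runs past its pointer to the next click (value of joint count_wheel above 0.7 rad).
It fails at once if the smaller wheel is turned (distance of layer_wheel_mark from where it was at the start of the episode above 0.012 m).
It fails at once if the counter is gripped or pushed hard (over 25 N) (contact force between the fingers and counter above 25 N).
It fails at once if a loose thing on the bench or case is moved or lifted (by more than 2 cm) (distance of any of jar, tape, carton, driver, mug, spanner, can from where it was at the start of the episode above 0.02 m).
It also fails if it takes over 51 s, if anything falls off the work surface, if the arm or the gripper's body presses on something with over 40 N, if the wrist force passes 120 N, or if a joint passes its speed limit or range.

### The arm

A 6-joint arm with a two-finger parallel gripper is mounted at the origin on the work surface. World frame = base frame: x ahead of the robot, y to its left, z up, the work surface at z = 0. Lengths are in m, angles in degrees, forces in N, time in s.
With the tool pointing down it reaches from about 0.35 to 0.875 m from the base axis. Payload 4.2 kg.
Tool frame: the origin (TCP) lies on the centre line of the jaws, within the pads' length; the fingertips stand 25 mm ahead of it and the grasp point (between the pads) lies 6 mm ahead of it; z points along the fingers, y is the line along which they close (so a half turn about z gives the same grasp; the last joint's range is limited). The gripper opens to 87 mm and grips with 3 to 60 N. Pads are 19 mm wide; open, the fingers measure 117 mm over their backs; the gripper's body (75 mm by 190 mm) begins 51 mm behind the grasp point.
Start: joints at [84.431, 22.042, 0.453, 0, -68.411, -14.817], TCP at [0.218, 0.586, 0.248] pointing down, gripper open.
Joint ranges: [-179.83, 179.83], [-69.29, 118.12], [-61.27, 80.66], [-181.25, 117.63], [-171.15, -9.14], [-177.46, 177.46]. Speed limits (degrees/s): [159.86, 159.86, 180, 180, 180, 180].

### API

Orientations are given as a 3x3 rotation matrix whose columns are the frame's x, y, z axes.
In Python, from station import r gives the robot as it stands.
- The arm moves only by the tool move_arm, never from a script. Its argument "series" is a list of rows, each an object with "grip": the opening, from 0 (shut) to 1 (fully open); "xyz": the shift along the tool's x, y, z in mm, a list of three; "angular": the turn, a rotation vector about the tool's x, y, z in rad, a list of three. A call has 1 to 10 rows; each row is the pose to reach, as a shift and turn from the pose commanded when the call began, along the tool's axes at that moment; what a row does not reach only later rows make up. A row lasts 1/10 s, in which the tool goes at most 50 mm and 8.59 degrees, less where a joint would pass 70% of its speed; a pose out of reach is approached as far as the arm can. A call with a gripper value outside its range is refused whole. The fingers move at their own pace and stop on an object; the grip force is fixed at half the most. Time passes only in rows, so rows that repeat a pose let the fingers close. It gives the time, the measured TCP pose, the force, the opening and the grip force at its end, in the units of the state.
- r.sense(): the state, without advancing time (a new reading comes with each control period).
- r.capture(name): name is "scene" or "side" or "wrist"; returns a dict with "img" (480x640x3 uint8, red, green, blue), "camera_matrix" (3x3 intrinsics, pixels), "k1" (the pictures are not rectified: a ray, as slopes to the right and down, at radius r is drawn at 1 + k1 r^2 times it, then the intrinsics apply), "rvec" (rotation vector, rad) and "tvec" (3), from world to camera coordinates, as OpenCV has them; the wrist camera has in their place "hand_eye" (4x4, takes a point from camera to tool coordinates, whose origin is the TCP and whose axes are the flange's). Camera axes: x right, y down, z forward; pixel columns grow to the right and rows downward; lengths in m; the calibration is good to about 2 mm. A picture is of the moment at which its call begins: read the wrist's pose just before it. There is no depth.
- r.finish_job(): hands the job in; it is judged then, once.
The state is a dict: "time_s": time; "joints": joint angles; "joint_velocities": joint speeds; "effort": joint torques, N m; "tcp_pos": TCP position; "ee_rot": TCP orientation; "wrist_force": force on the tool from outside, world axes, zero at the start; "moment": the same for the moment, N m; "gripper_width": opening from 0.0 (shut) to 1.0 (fully open); "gripper_force": force on a finger pad.
Only numpy, scipy, OpenCV 4.12 (cv2) and the standard library are available. Lean on these libraries where they do the work, as an engineer would, in place of code of your own. Each camera call takes 0.05 s, during which the arm holds its last target. There are 200 camera calls.

## Working session

There is one attempt and no reset: what is moved stays moved. The work goes in short steps, Python scripts to look and compute and a tool call to move; the robot and the scene stay as the last step left them, time stands still between calls to the robot, and variables do not carry over. Pictures are saved under pics/ and viewed, at most 10 in all, crops included, and the job is handed in when it is done.

Besides the shell and the picture viewer there is one more tool, called after "Call:" as name(argument=value, ...), one argument or row to a line, values as JSON. move_arm: Moves the arm, as the interface text tells. Its arguments: {"type":"object","properties":{"series":{"type":"array"}},"required":["series"]}

```bash
mkdir -p pics; cat > h.py <<'E'
import numpy as np,cv2
from station import r
def cam(n):
    s=r.sense(); c=r.capture(n)
    if 'hand_eye' in c:
        T=np.eye(4);T[:3,:3]=np.array(s['ee_rot']);T[:3,3]=s['tcp_pos']
        M=np.linalg.inv(T@np.array(c['hand_eye']));c['R']=M[:3,:3];c['t']=M[:3,3]
    else:
        c['R']=cv2.Rodrigues(np.array(c['rvec'],float))[0];c['t']=np.array(c['tvec'],float).ravel()
    return c
def proj(c,P):
    q=np.atleast_2d(P)@c['R'].T+c['t'];u=q[:,:2]/q[:,2:];u=u*(1+c['k1']*(u**2).sum(1,keepdims=True))
    K=np.array(c['camera_matrix']);return u@K[:2,:2].T+K[:2,2]
def back(c,px,z):
    K=np.array(c['camera_matrix']);d=(np.atleast_2d(px)-K[:2,2])@np.linalg.inv(K[:2,:2]).T;u=d.copy()
    for _ in range(20):u=d/(1+c['k1']*(u**2).sum(1,keepdims=True))
    w=np.c_[u,np.ones(len(u))]@c['R'];o=-c['R'].T@c['t'];s=(z-o[2])/w[:,2:];return o+s*w
E
python3 - <<'E'
from h import *
import pickle
s=r.sense();print(s['tcp_pos'],np.round(s['ee_rot'],3),s['time_s'],s['gripper_width'])
for n in('scene','side','wrist'):
    c=cam(n);pickle.dump(c,open(n+'.pkl','wb'));cv2.imwrite(f'pics/{n}0.png',c['img'][:,:,::-1]);print(n,-c['R'].T@c['t'])
E
```

```text
[0.21750927 0.58534779 0.24645356] [[ 0.937 -0.349 -0.001]
 [-0.349 -0.937 -0.002]
 [ 0.     0.002 -1.   ]] 0.0 0.9989960332210684
scene [ 0.94509314 -0.82424575  0.76486425]
side [0.16137219 0.57240125 0.67658571]
wrist [0.28339983 0.56049711 0.38337105]
```

View pics/scene0.png

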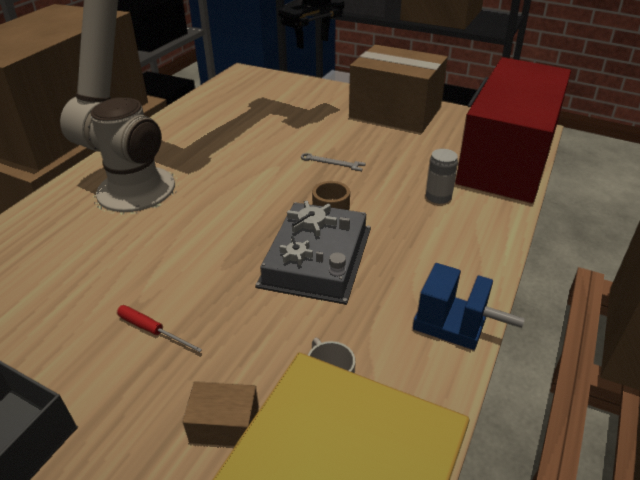

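View pics/wrist0.png

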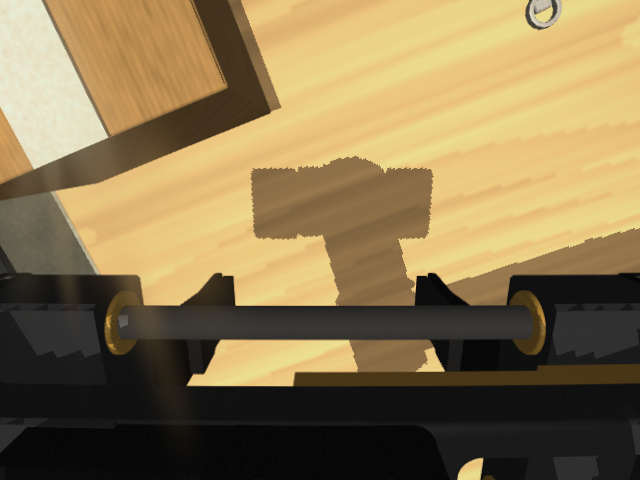

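The scene picture shows the counter at about (315,250), with the larger wheel at (312,216), the smaller at (296,250), the jar at (337,263) and the tape at (331,193). The wrist camera doesn't see the counter. I'll enlarge the scene crop and check the side view.

```bash
python3 - <<'E'
from h import *
import pickle
c=pickle.load(open('scene.pkl','rb'))
cv2.imwrite('pics/crop0.png',cv2.resize(c['img'][175:310,240:400,::-1],None,fx=4.4,fy=4.4,interpolation=cv2.INTER_CUBIC))
print(back(c,[[312,216]],.076),back(c,[[296,250]],.076))
w=pickle.load(open('side.pkl','rb'));print(proj(w,back(c,[[312,216],[296,250]],.076)))
E
```

```text
[[ 5.11910831e-01 -1.67044789e-04  7.60000000e-02]] [[ 0.53438166 -0.11386905  0.076     ]]
[[307.21982456 275.4986518 ]
 [325.15668704 241.2384485 ]]
```

View pics/crop0.png

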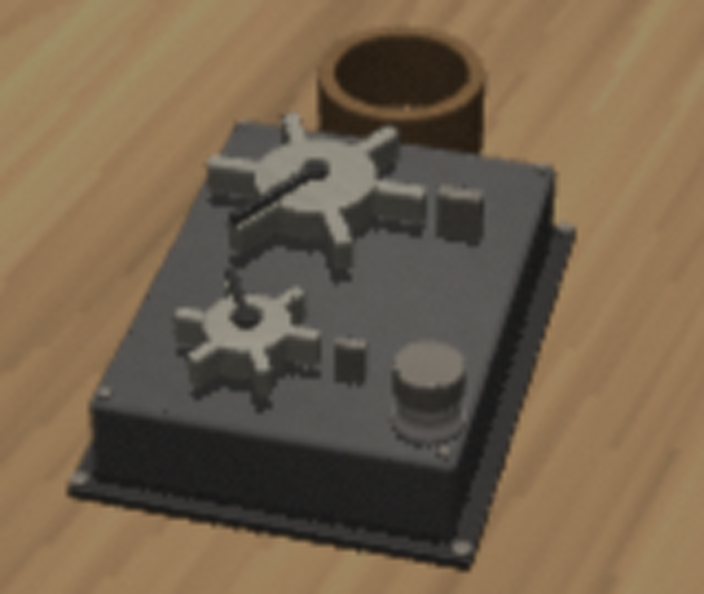

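View pics/side0.png

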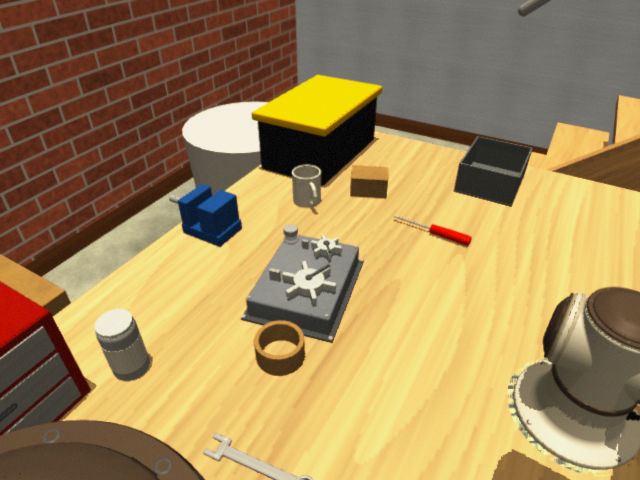

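The larger wheel's barred tooth points at about −120° in the case frame (crop (235,218), hub cap (317,168), pointer (460,190)). That makes it 4 clicks before zero. In the side view the wheel is at (309,277) and the tape at (279,347). Next I'll fit the counter pose.

```bash
cat > fit.py <<'E'
from h import *
import pickle
from scipy.optimize import least_squares
c=pickle.load(open('scene.pkl','rb'));w=pickle.load(open('side.pkl','rb'))
k=lambda a:np.array(a)/4.4+[240,175]
S=[((552,170),(85,115,52)),((240,125),(-85,115,52)),((97,405),(-85,-115,52)),((460,465),(85,-115,52)),((470,568),(95,-125,6)),((70,492),(-95,-125,6)),((317,168),(-22,45,81)),((245,316),(-22,-70,81))]
W=[((309,280),(-22,45,81)),((247,320),(95,125,4)),((337,333),(-95,125,4))]
def pts(p,L):
    P=np.array([l[1] for l in L])/1000;a=p[2];R=np.array([[np.cos(a),-np.sin(a)],[np.sin(a),np.cos(a)]]);return np.c_[P[:,:2]@R.T+p[:2],P[:,2]]
f=lambda p:np.r_[(proj(c,pts(p,S))-[k(s[0]) for s in S]).ravel(),.3*(proj(w,pts(p,W))-[s[0] for s in W]).ravel()]
o=min((least_squares(f,[.53,-.05,a],loss='soft_l1') for a in(0,1.5,-1.5,3)),key=lambda o:o.cost)
p=o.x;print(p,np.degrees(p[2]));print(np.round(f(p).reshape(-1,2),1))
hub=pts(p,[(0,(-22,45,76))])[0]
m=back(c,[k((235,218))],.081)[0]-back(c,[k((317,168))],.081)[0];print('hub',hub,'mark ang',np.degrees(np.arctan2(m[1],m[0])-p[2]))
np.save('pose.npy',p)
s=r.sense();R=np.array(s['ee_rot']);ph=p[2];ex=np.array([np.cos(ph),np.sin(ph),0]);ey=np.array([-ex[1],ex[0],0])
T=hub-.055*ex-.025*ey;T[2]=.135+.025
print('target',T,'shift tool mm',1000*R.T@(T-s['tcp_pos']))
from scipy.spatial.transform import Rotation as Q
for sg in(1,-1):
    D=np.c_[sg*ey,np.cross([0,0,-1],sg*ey),[0,0,-1]];print(sg,Q.from_matrix(R.T@D).as_rotvec())
E
python3 fit.py
```

```text
[ 0.54066165 -0.03712462  0.20663286] 11.839190822497168
[[ 1.3 -1.2]
 [-1.3 -1.4]
 [-2.3  0.5]
 [-0.2  1.2]
 [ 1.  -0.6]
 [-0.7  0.2]
 [-0.4  0. ]
 [ 0.7  0. ]
 [-0.5 -1.6]
 [-2.2 -0.8]
 [-1.8  2.1]]
hub [0.5098972  0.00240447 0.076     ] mark ang -119.72619807264446
target [ 0.46119634 -0.03334782  0.16      ] shift tool mm [444.0052023  494.98818431  87.57851324]
1 [ 1.07681757e-03  1.68530838e-03 -2.13339587e+00]
-1 [ 1.44377854e-03 -9.22493540e-04  1.00819598e+00]
```

Call:
move_arm(
  series=[
    {"grip": 0, "xyz": [444, 495, 27], "angular": [0.001, -0.001, 1.008]},
    {"grip": 0, "xyz": [444, 495, 27], "angular": [0.001, -0.001, 1.008]},
    {"grip": 0, "xyz": [444, 495, 27], "angular": [0.001, -0.001, 1.008]},
    {"grip": 0, "xyz": [444, 495, 27], "angular": [0.001, -0.001, 1.008]},
    {"grip": 0, "xyz": [444, 495, 27], "angular": [0.001, -0.001, 1.008]},
    {"grip": 0, "xyz": [444, 495, 27], "angular": [0.001, -0.001, 1.008]},
    {"grip": 0, "xyz": [444, 495, 27], "angular": [0.001, -0.001, 1.008]},
    {"grip": 0, "xyz": [444, 495, 27], "angular": [0.001, -0.001, 1.008]},
    {"grip": 0, "xyz": [444, 495, 27], "angular": [0.001, -0.001, 1.008]},
    {"grip": 0, "xyz": [444, 495, 27], "angular": [0.001, -0.001, 1.008]},
  ],
)

```text
time_s: 1.15
tcp_pos: [0.4009, 0.1191, 0.2274]
ee_rot: [[0.206, -0.978, 0.001], [-0.978, -0.206, 0.002], [-0.002, -0.001, -1.0]]
wrist_force: [1.2, 0.6, 0.1]
gripper_width: 0.169
gripper_force: 0.0
```

Call:
move_arm(
  series=[
    {"grip": 0, "xyz": [50, -10, 2], "angular": [0, 0, 0]},
    {"grip": 0, "xyz": [100, -20, 4], "angular": [0, 0, 0]},
    {"grip": 0, "xyz": [150, -25, 7], "angular": [0, 0, 0]},
    {"grip": 0, "xyz": [161, -27, 7], "angular": [0, 0, 0]},
    {"grip": 0, "xyz": [161, -27, 7], "angular": [0, 0, 0]},
    {"grip": 0, "xyz": [161, -27, 7], "angular": [0, 0, 0]},
    {"grip": 0, "xyz": [161, -27, 7], "angular": [0, 0, 0]},
  ],
)

```text
time_s: 1.85
tcp_pos: [0.4601, -0.0302, 0.2201]
ee_rot: [[0.207, -0.978, 0.0], [-0.978, -0.207, 0.001], [-0.001, -0.0, -1.0]]
wrist_force: [0.6, -0.8, 1.2]
gripper_width: 0.006
gripper_force: 0.0
```

```bash
cat > where.py <<'E'
from h import *
p=np.load('pose.npy');a=p[2]
C=np.array([[np.cos(a),-np.sin(a)],[np.sin(a),np.cos(a)]])
hub=C@[-.022,.045]+p[:2]
s=r.sense();R=np.array(s['ee_rot'])
print('t',s['time_s'],'rel hub, case axes mm',np.round(1000*C.T@(s['tcp_pos'][:2]-hub),1),'tip z',np.round(1000*(s['tcp_pos'][2]-.025),1),'w',s['gripper_width'],'F',np.round(s['wrist_force'],1),'yaw err',np.degrees(np.arctan2(R[1,1],R[0,1])-a)%180)
E
python3 where.py; python3 - <<'E'
from h import *
c=cam('wrist');im=c['img'][:,:,::-1].copy()
p=np.load('pose.npy');a=p[2];C=np.array([[np.cos(a),-np.sin(a)],[np.sin(a),np.cos(a)]])
def P(x,y,z): return [*(C@[x/1000,y/1000]+p[:2]),z/1000]
L=[P(-22,45,81)]+[P(-22+55*np.cos(t),45+55*np.sin(t),76) for t in np.radians(range(0,360,60))]+[P(39,45,78),P(-22,-70,81),P(85,115,52),P(-85,115,52),P(-85,-115,52),P(85,-115,52)]
for q in proj(c,L): cv2.drawMarker(im,tuple(int(v) for v in np.clip(q,-999,2000)),(0,0,255),0,10,1)
cv2.imwrite('pics/w1.png',im)
E
```

```text
t 1.85 rel hub, case axes mm [-55.5 -21.7] tip z 195.1 w 0.006091384221979574 F [ 0.6 -0.8  1.2] yaw err 0.09395247812074103
```

View pics/w1.png

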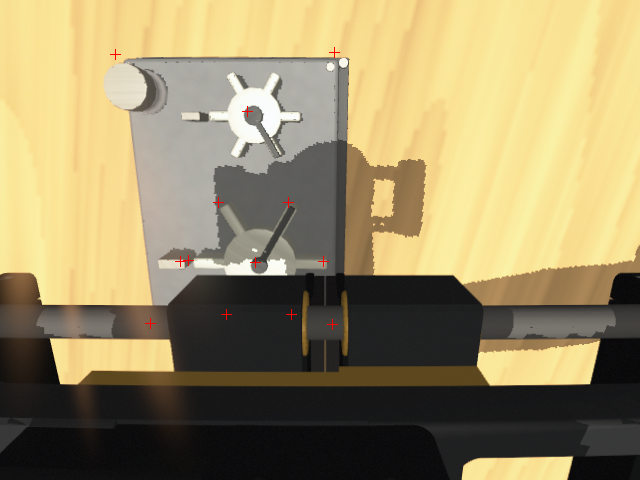

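The overlay is about 3 px (2–3 mm) off: hub cap seen at (260,265) against (256,262) predicted. The barred tooth at (293,208) confirms −120°. The finger is over the gap behind the 180° tooth with room to spare, so I'll lower it.

Call:
move_arm(
  series=[
    {"grip": 0, "xyz": [0, 0, 40], "angular": [0, 0, 0]},
    {"grip": 0, "xyz": [0, 0, 80], "angular": [0, 0, 0]},
    {"grip": 0, "xyz": [0, 0, 105], "angular": [0, 0, 0]},
    {"grip": 0, "xyz": [0, 0, 115], "angular": [0, 0, 0]},
    {"grip": 0, "xyz": [0, 0, 122], "angular": [0, 0, 0]},
    {"grip": 0, "xyz": [0, 0, 128], "angular": [0, 0, 0]},
    {"grip": 0, "xyz": [0, 0, 131], "angular": [0, 0, 0]},
    {"grip": 0, "xyz": [0, 0, 131], "angular": [0, 0, 0]},
    {"grip": 0, "xyz": [0, 0, 131], "angular": [0, 0, 0]},
  ],
)

```text
time_s: 2.8
tcp_pos: [0.4609, -0.0307, 0.0897]
ee_rot: [[0.206, -0.979, 0.002], [-0.979, -0.206, 0.002], [-0.001, -0.002, -1.0]]
wrist_force: [0.2, -1.0, 0.3]
gripper_width: 0.005
gripper_force: 0.0
```

```bash
python3 where.py
```

```text
t 2.8 rel hub, case axes mm [-54.8 -22.3] tip z 64.7 w 0.0052505160609271784 F [ 0.2 -1.   0.3] yaw err 0.025898167297839336
```

Call:
move_arm(
  series=[
    {"grip": 0, "xyz": [-3, 0, 0], "angular": [0, 0, 0]},
    {"grip": 0, "xyz": [-6, 0, 0], "angular": [0, 0, 0]},
    {"grip": 0, "xyz": [-9, 0, 0], "angular": [0, 0, 0]},
    {"grip": 0, "xyz": [-12, 0, 0], "angular": [0, 0, 0]},
    {"grip": 0, "xyz": [-15, 0, 0], "angular": [0, 0, 0]},
    {"grip": 0, "xyz": [-18, 0, 0], "angular": [0, 0, 0]},
    {"grip": 0, "xyz": [-21, 0, 0], "angular": [0, 0, 0]},
    {"grip": 0, "xyz": [-24, 0, 0], "angular": [0, 0, 0]},
    {"grip": 0, "xyz": [-27, 0, 0], "angular": [0, 0, 0]},
  ],
)

```text
time_s: 3.7
tcp_pos: [0.4554, -0.0042, 0.0893]
ee_rot: [[0.206, -0.979, 0.001], [-0.979, -0.206, 0.001], [-0.001, -0.002, -1.0]]
wrist_force: [2.5, -4.0, 0.0]
gripper_width: 0.003
gripper_force: 2.2
```

Call:
move_arm(
  series=[
    {"grip": 0, "xyz": [-2, 0, 0], "angular": [0, 0, 0]},
    {"grip": 0, "xyz": [-4, 0, 0], "angular": [0, 0, 0]},
    {"grip": 0, "xyz": [-6, 0, 0], "angular": [0, 0, 0]},
    {"grip": 0, "xyz": [-8, 0, 0], "angular": [0, 0, 0]},
    {"grip": 0, "xyz": [-10, 0, 0], "angular": [0, 0, 0]},
    {"grip": 0, "xyz": [-12, 0, 0], "angular": [0, 0, 0]},
    {"grip": 0, "xyz": [-12, 0, 0], "angular": [0, 0, 0]},
    {"grip": 0, "xyz": [-12, 0, 0], "angular": [0, 0, 0]},
  ],
)

```text
time_s: 4.5
tcp_pos: [0.4523, 0.0076, 0.0891]
ee_rot: [[0.206, -0.979, 0.0], [-0.979, -0.206, 0.002], [-0.002, -0.0, -1.0]]
wrist_force: [-0.6, 1.5, -0.3]
gripper_width: 0.004
gripper_force: 0.6
```

```bash
python3 where.py; cat > look.py <<'E'
from h import *
import sys
a=cam('scene')['img'][180:280,255:375,::-1];b=cam('side')['img'][225:325,240:360,::-1]
cv2.imwrite(f'pics/{sys.argv[1]}.png',cv2.resize(np.hstack([a,b]),None,fx=3.3,fy=3.3,interpolation=cv2.INTER_CUBIC))
E
python3 look.py c1
```

```text
t 4.5 rel hub, case axes mm [-55.3  17. ] tip z 64.1 w 0.0043308522963329535 F [-0.6  1.5 -0.3] yaw err 0.029630598950063813
```

View pics/c1.png

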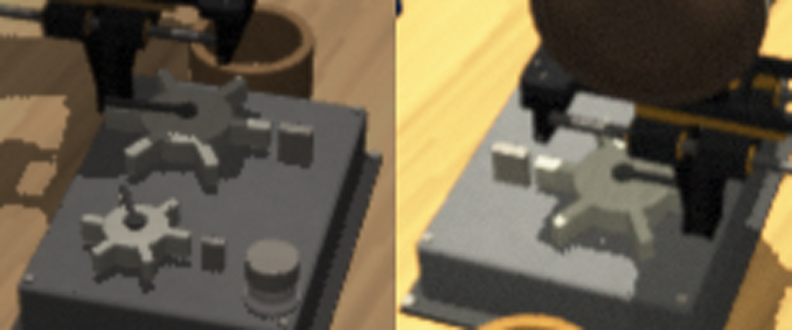

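The wheel jumped one click: in the left view the bar runs from (190,110) to (107,103), which is the 180° position. A tooth sits at the pointer and the smaller wheel hasn't moved. Next I'll retreat outward, go back and re-enter behind the barred tooth.

Call:
move_arm(
  series=[
    {"grip": 0, "xyz": [0, 10, 0], "angular": [0, 0, 0]},
    {"grip": 0, "xyz": [0, 20, 0], "angular": [0, 0, 0]},
    {"grip": 0, "xyz": [0, 30, 0], "angular": [0, 0, 0]},
    {"grip": 0, "xyz": [0, 30, 0], "angular": [0, 0, 0]},
    {"grip": 0, "xyz": [20, 30, 0], "angular": [0, 0, 0]},
    {"grip": 0, "xyz": [39, 30, 0], "angular": [0, 0, 0]},
    {"grip": 0, "xyz": [39, 30, 0], "angular": [0, 0, 0]},
    {"grip": 0, "xyz": [39, 15, 0], "angular": [0, 0, 0]},
    {"grip": 0, "xyz": [39, 0, 0], "angular": [0, 0, 0]},
    {"grip": 0, "xyz": [39, 0, 0], "angular": [0, 0, 0]},
  ],
)

```text
time_s: 5.6
tcp_pos: [0.4622, -0.0301, 0.0893]
ee_rot: [[0.206, -0.979, 0.002], [-0.979, -0.206, 0.002], [-0.001, -0.003, -1.0]]
wrist_force: [-0.0, -1.0, 0.3]
gripper_width: 0.006
gripper_force: 0.0
```

Call:
move_arm(
  series=[
    {"grip": 0, "xyz": [-3, 0, 0], "angular": [0, 0, 0]},
    {"grip": 0, "xyz": [-6, 0, 0], "angular": [0, 0, 0]},
    {"grip": 0, "xyz": [-9, 0, 0], "angular": [0, 0, 0]},
    {"grip": 0, "xyz": [-12, 0, 0], "angular": [0, 0, 0]},
    {"grip": 0, "xyz": [-15, 0, 0], "angular": [0, 0, 0]},
    {"grip": 0, "xyz": [-18, 0, 0], "angular": [0, 0, 0]},
    {"grip": 0, "xyz": [-21, 0, 0], "angular": [0, 0, 0]},
    {"grip": 0, "xyz": [-24, 0, 0], "angular": [0, 0, 0]},
    {"grip": 0, "xyz": [-27, 0, 0], "angular": [0, 0, 0]},
  ],
)

```text
time_s: 6.5
tcp_pos: [0.4554, -0.0043, 0.0892]
ee_rot: [[0.206, -0.979, 0.001], [-0.979, -0.206, 0.001], [-0.001, -0.002, -1.0]]
wrist_force: [1.7, -5.0, -1.3]
gripper_width: 0.006
gripper_force: 2.2
```

Call:
move_arm(
  series=[
    {"grip": 0, "xyz": [-2, 0, 0], "angular": [0, 0, 0]},
    {"grip": 0, "xyz": [-4, 0, 0], "angular": [0, 0, 0]},
    {"grip": 0, "xyz": [-6, 0, 0], "angular": [0, 0, 0]},
    {"grip": 0, "xyz": [-8, 0, 0], "angular": [0, 0, 0]},
    {"grip": 0, "xyz": [-10, 0, 0], "angular": [0, 0, 0]},
    {"grip": 0, "xyz": [-12, 0, 0], "angular": [0, 0, 0]},
    {"grip": 0, "xyz": [-12, 0, 0], "angular": [0, 0, 0]},
    {"grip": 0, "xyz": [-12, 0, 0], "angular": [0, 0, 0]},
  ],
)

```text
time_s: 7.3
tcp_pos: [0.4523, 0.0077, 0.0891]
ee_rot: [[0.206, -0.979, 0.0], [-0.979, -0.206, 0.002], [-0.002, -0.0, -1.0]]
wrist_force: [0.7, 1.7, -0.5]
gripper_width: 0.008
gripper_force: 0.6
```

```bash
python3 where.py; python3 look.py c2
```

```text
t 7.3 rel hub, case axes mm [-55.3  17. ] tip z 64.1 w 0.008460781063971546 F [ 0.7  1.7 -0.5] yaw err 0.0269981124806975
```

View pics/c2.png

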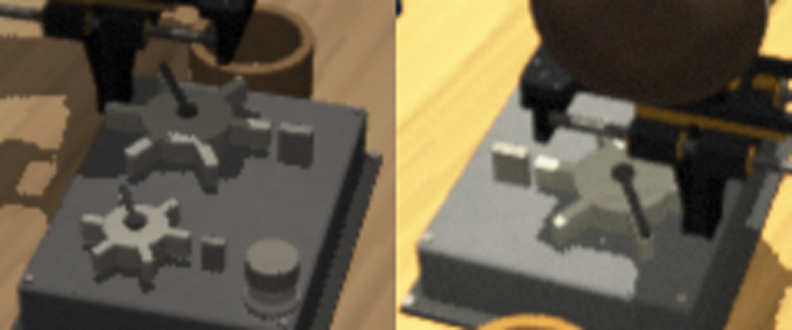

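The bar now points to 120° (left view, tip (165,65)), with two clicks left. I'll repeat the same cycle once and look again.

Call:
move_arm(
  series=[
    {"grip": 0, "xyz": [0, 10, 0], "angular": [0, 0, 0]},
    {"grip": 0, "xyz": [0, 20, 0], "angular": [0, 0, 0]},
    {"grip": 0, "xyz": [0, 30, 0], "angular": [0, 0, 0]},
    {"grip": 0, "xyz": [0, 30, 0], "angular": [0, 0, 0]},
    {"grip": 0, "xyz": [20, 30, 0], "angular": [0, 0, 0]},
    {"grip": 0, "xyz": [39, 30, 0], "angular": [0, 0, 0]},
    {"grip": 0, "xyz": [39, 30, 0], "angular": [0, 0, 0]},
    {"grip": 0, "xyz": [39, 15, 0], "angular": [0, 0, 0]},
    {"grip": 0, "xyz": [39, 0, 0], "angular": [0, 0, 0]},
    {"grip": 0, "xyz": [39, 0, 0], "angular": [0, 0, 0]},
  ],
)

```text
time_s: 8.4
tcp_pos: [0.4622, -0.03, 0.0893]
ee_rot: [[0.206, -0.979, 0.002], [-0.979, -0.206, 0.001], [-0.001, -0.002, -1.0]]
wrist_force: [0.3, -0.7, -0.4]
gripper_width: 0.006
gripper_force: 0.0
```

Call:
move_arm(
  series=[
    {"grip": 0, "xyz": [-3, 0, 0], "angular": [0, 0, 0]},
    {"grip": 0, "xyz": [-6, 0, 0], "angular": [0, 0, 0]},
    {"grip": 0, "xyz": [-9, 0, 0], "angular": [0, 0, 0]},
    {"grip": 0, "xyz": [-12, 0, 0], "angular": [0, 0, 0]},
    {"grip": 0, "xyz": [-15, 0, 0], "angular": [0, 0, 0]},
    {"grip": 0, "xyz": [-18, 0, 0], "angular": [0, 0, 0]},
    {"grip": 0, "xyz": [-21, 0, 0], "angular": [0, 0, 0]},
    {"grip": 0, "xyz": [-24, 0, 0], "angular": [0, 0, 0]},
    {"grip": 0, "xyz": [-27, 0, 0], "angular": [0, 0, 0]},
  ],
)

```text
time_s: 9.3
tcp_pos: [0.4553, -0.0042, 0.0892]
ee_rot: [[0.206, -0.979, 0.001], [-0.979, -0.206, 0.001], [-0.001, -0.002, -1.0]]
wrist_force: [2.0, -5.4, -0.8]
gripper_width: 0.004
gripper_force: 2.2
```

Call:
move_arm(
  series=[
    {"grip": 0, "xyz": [-2, 0, 0], "angular": [0, 0, 0]},
    {"grip": 0, "xyz": [-4, 0, 0], "angular": [0, 0, 0]},
    {"grip": 0, "xyz": [-6, 0, 0], "angular": [0, 0, 0]},
    {"grip": 0, "xyz": [-8, 0, 0], "angular": [0, 0, 0]},
    {"grip": 0, "xyz": [-10, 0, 0], "angular": [0, 0, 0]},
    {"grip": 0, "xyz": [-12, 0, 0], "angular": [0, 0, 0]},
    {"grip": 0, "xyz": [-12, 0, 0], "angular": [0, 0, 0]},
    {"grip": 0, "xyz": [-12, 0, 0], "angular": [0, 0, 0]},
  ],
)

```text
time_s: 10.1
tcp_pos: [0.4523, 0.0076, 0.0891]
ee_rot: [[0.206, -0.979, 0.0], [-0.979, -0.206, 0.002], [-0.002, -0.0, -1.0]]
wrist_force: [-0.6, 1.3, 0.2]
gripper_width: 0.004
gripper_force: 0.6
```

```bash
python3 where.py; python3 look.py c3
```

```text
t 10.1 rel hub, case axes mm [-55.3  17. ] tip z 64.1 w 0.003646179242997488 F [-0.6  1.3  0.2] yaw err 0.028167343077029727
```

View pics/c3.png

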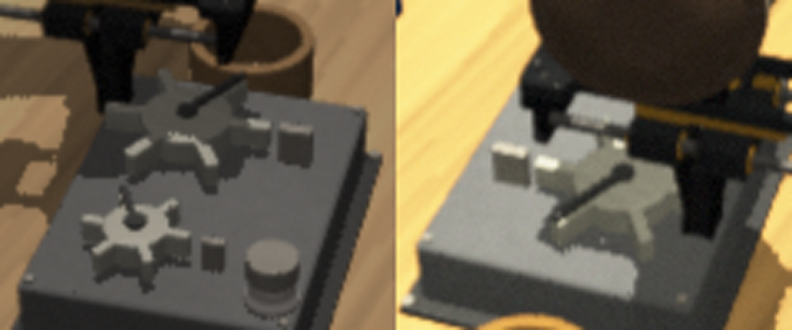

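The bar is at 60° (left view, tip (243,78)), with one click left. I'll run the cycle a last time, then retreat outward and up.

Call:
move_arm(
  series=[
    {"grip": 0, "xyz": [0, 10, 0], "angular": [0, 0, 0]},
    {"grip": 0, "xyz": [0, 20, 0], "angular": [0, 0, 0]},
    {"grip": 0, "xyz": [0, 30, 0], "angular": [0, 0, 0]},
    {"grip": 0, "xyz": [0, 30, 0], "angular": [0, 0, 0]},
    {"grip": 0, "xyz": [20, 30, 0], "angular": [0, 0, 0]},
    {"grip": 0, "xyz": [39, 30, 0], "angular": [0, 0, 0]},
    {"grip": 0, "xyz": [39, 30, 0], "angular": [0, 0, 0]},
    {"grip": 0, "xyz": [39, 15, 0], "angular": [0, 0, 0]},
    {"grip": 0, "xyz": [39, 0, 0], "angular": [0, 0, 0]},
    {"grip": 0, "xyz": [39, 0, 0], "angular": [0, 0, 0]},
  ],
)

```text
time_s: 11.2
tcp_pos: [0.4622, -0.03, 0.0893]
ee_rot: [[0.206, -0.979, 0.002], [-0.979, -0.206, 0.001], [-0.001, -0.003, -1.0]]
wrist_force: [-0.3, 0.8, 0.3]
gripper_width: 0.004
gripper_force: 0.0
```

Call:
move_arm(
  series=[
    {"grip": 0, "xyz": [-3, 0, 0], "angular": [0, 0, 0]},
    {"grip": 0, "xyz": [-6, 0, 0], "angular": [0, 0, 0]},
    {"grip": 0, "xyz": [-9, 0, 0], "angular": [0, 0, 0]},
    {"grip": 0, "xyz": [-12, 0, 0], "angular": [0, 0, 0]},
    {"grip": 0, "xyz": [-15, 0, 0], "angular": [0, 0, 0]},
    {"grip": 0, "xyz": [-18, 0, 0], "angular": [0, 0, 0]},
    {"grip": 0, "xyz": [-21, 0, 0], "angular": [0, 0, 0]},
    {"grip": 0, "xyz": [-24, 0, 0], "angular": [0, 0, 0]},
    {"grip": 0, "xyz": [-27, 0, 0], "angular": [0, 0, 0]},
  ],
)

```text
time_s: 12.1
tcp_pos: [0.4553, -0.0042, 0.0892]
ee_rot: [[0.206, -0.979, 0.001], [-0.979, -0.206, 0.001], [-0.001, -0.002, -1.0]]
wrist_force: [2.1, -6.1, -1.8]
gripper_width: 0.004
gripper_force: 2.2
```

Call:
move_arm(
  series=[
    {"grip": 0, "xyz": [-2, 0, 0], "angular": [0, 0, 0]},
    {"grip": 0, "xyz": [-4, 0, 0], "angular": [0, 0, 0]},
    {"grip": 0, "xyz": [-6, 0, 0], "angular": [0, 0, 0]},
    {"grip": 0, "xyz": [-8, 0, 0], "angular": [0, 0, 0]},
    {"grip": 0, "xyz": [-10, 0, 0], "angular": [0, 0, 0]},
    {"grip": 0, "xyz": [-12, 0, 0], "angular": [0, 0, 0]},
    {"grip": 0, "xyz": [-12, 0, 0], "angular": [0, 0, 0]},
    {"grip": 0, "xyz": [-12, 0, 0], "angular": [0, 0, 0]},
  ],
)

```text
time_s: 12.9
tcp_pos: [0.4523, 0.0077, 0.0891]
ee_rot: [[0.206, -0.979, 0.0], [-0.979, -0.206, 0.002], [-0.002, -0.0, -1.0]]
wrist_force: [-0.4, 1.6, 0.9]
gripper_width: 0.008
gripper_force: 0.6
```

Call:
move_arm(
  series=[
    {"grip": 0, "xyz": [0, 10, 0], "angular": [0, 0, 0]},
    {"grip": 0, "xyz": [0, 20, 0], "angular": [0, 0, 0]},
    {"grip": 0, "xyz": [0, 35, 0], "angular": [0, 0, 0]},
    {"grip": 0, "xyz": [0, 40, -20], "angular": [0, 0, 0]},
    {"grip": 0, "xyz": [0, 40, -60], "angular": [0, 0, 0]},
    {"grip": 0, "xyz": [0, 40, -100], "angular": [0, 0, 0]},
    {"grip": 0, "xyz": [0, 40, -140], "angular": [0, 0, 0]},
    {"grip": 0, "xyz": [0, 40, -140], "angular": [0, 0, 0]},
    {"grip": 0, "xyz": [0, 40, -140], "angular": [0, 0, 0]},
    {"grip": 0, "xyz": [0, 40, -140], "angular": [0, 0, 0]},
  ],
)

```text
time_s: 13.9
tcp_pos: [0.4117, -0.0015, 0.2278]
ee_rot: [[0.205, -0.979, -0.003], [-0.979, -0.205, 0.001], [-0.001, 0.002, -1.0]]
wrist_force: [-0.4, -1.1, -1.0]
gripper_width: 0.005
gripper_force: 0.0
```

```bash
python3 where.py; python3 look.py c4
```

```text
t 13.9 rel hub, case axes mm [-96.9  16.3] tip z 202.8 w 0.005273591123646821 F [-0.4 -1.1 -1. ] yaw err 179.99130579076268
```

View pics/c4.png

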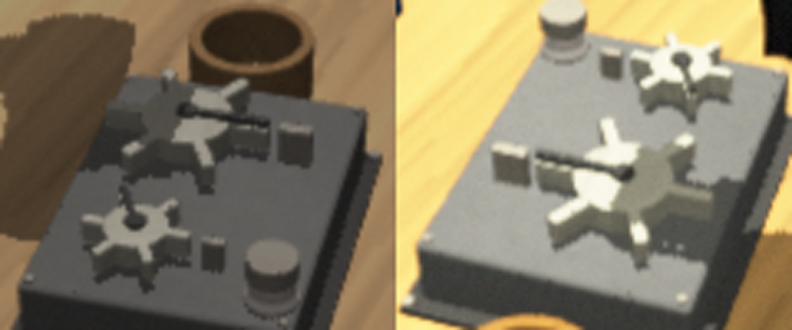

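The bar now points at the fin in both views (left tip (267,122), right tip (537,155)). The smaller wheel, jar and tape haven't moved, and the arm is clear.

```bash
python3 -c "
from station import r
print(r.finish_job())"
```

```text
the job is handed in; nothing more can be done
None
```

The larger wheel was flicked four clicks clockwise and its barred tooth now points at the pointer fin; the smaller wheel, jar and tape look unmoved in the last pictures, the arm is clear, and the job is handed in (no verdict was returned).

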